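Latch the tool tray into its dock

TASK

Lock the blue tool tray into its grey dock: raise the drop-latch bar by its red finger rod, push the tray in against the sprung buffer until the bar's nose is past the keeper's lip, and let the bar drop right down into the keeper's notch, so that the tray stays in by itself when you let go. Be gentle: feel for the keeper and never ram the bar against it, and leave the oil bottle, the glue tin and the wood block where they stand.

Things in the scene. Friction and masses are not known exactly. Their poses are not given: they have to be found in the camera images.
- dock: grey steel dock, 280 x 215 mm, screwed to the bench, carrying a blue open tool tray (160 x 150 mm, walls up to 58 mm above the bench) on runners. Origin on the bench, under the tray's centre when tray = 0. x points into the dock (the way the tray is pushed home; away from the robot, give or take 20 degrees), y to the left of that, z up
- notch_nominal (a point): NOMINAL middle of the keeper's notch floor, 24 mm above the bench. The real keeper (dark steel, yellow tips, 20 mm wide) is set up to 20 mm nearer or farther along the dock's x; this is not measured: feel or see it. Along x: lip 36 mm long, upright faces, top at 39 mm; notch 15 mm long; back post, top at 80 mm, which the bar cannot pass
- buffer_face (a point): face of the black sprung buffer bar at rest, across the back of the dock, 36 mm above the bench. The tray meets it at about tray = 0.036; further in it pushes the tray out with about 130 N/m (2 to 8 N where the tray locks). Before it the tray slides with about 1 N
- tray (a joint): how far the tray is pulled out along the dock's -x, m; 0.080 to 0.105 at the start, range -0.03 to 0.12; 0 = the nose in the middle of the notch if the keeper is at its nominal place. Locked it reads about -0.023 to +0.023, depending on where the keeper is set
- latch_bar (a joint): angle of the steel latch bar on the tray's right side, rad: 0 = level, down on its stop (at the start, and when seated in the notch), growing as the far end is raised, at most 0.30; it falls back by its weight (0.12 kg). About 0.1 with the nose standing on the lip; over 0.12 clears the lip. Hinge: level axis along the dock's y, 50 mm up, 60 mm to the robot's side of the tray's centre
- rod (a point): point to grip on the red finger rod: a level round rod 12 mm thick along the dock's y, standing out 70 mm to the right (-y) of the latch bar, 18 mm knob at its free end; 27 mm of bare rod either side of this point. 100 mm ahead of the hinge, 50 mm above the bench when down, rising 10 mm per 0.1 rad. Pinched from above, fingers before and behind it, it moves both bar and tray
- nose (a point): middle of the foot of the bar's nose, a steel tooth 10 mm long in x, 8 mm wide, reaching 24 mm below the bar's mid-line, 130 mm ahead of the hinge; 26 mm above the bench when the bar is down. Raised, it stops against the back post; let down on the lip, it drops on reaching the notch. Pressing it on the keeper with 25 N or more bends the latch
- oil_bottle: white oil bottle with red spout, 33 mm thick, 105 mm tall, standing to the right of the dock; origin at the centre of its underside. Leave alone
- glue_tin: green glue tin with grey lid, 66 mm thick, 60 mm tall, to the right of the dock; origin at the centre of its underside. Leave alone
- wood_block: brown wood block, 55 x 110 x 32 mm, to the left of the dock; origin at the centre of its underside. Leave alone

How it is judged:
By the outcome, as a careful person would: the job done as asked, in the order asked, and still so for the second after the job is handed in, with the robot touching nothing.
It also fails if it takes over 40 s, if anything falls off the work surface, if the arm or the gripper's body presses on something with over 40 N, if the wrist force passes 120 N, or if a joint passes its speed limit or range.

ROBOT

A 7-joint arm with a two-finger parallel gripper is mounted at the origin on a cart in front of the work surface, level with it; the furniture and walls round the work are solid. World frame = base frame: x ahead of the robot, y to its left, z up, the work surface at z = 0. Lengths are in m, angles in rad, forces in N, time in s.
With the tool pointing down it reaches from about 0.425 to 0.925 m from the base axis. Payload 6.8 kg.
Tool frame: the origin (TCP) lies between the finger pads; the fingertips stand r.tcp_to_tips ahead of it and the grasp point (between the pads) lies 3 mm ahead of it (r.tcp_to_tips is the distance from the TCP to the fingertips, in m); z points along the fingers, y is the line along which they close (so a half turn about z gives the same grasp; the last joint's range is limited). The gripper opens to 85 mm and grips with 20 to 120 N. Pads are 22 mm wide; open, the fingers measure 114 mm over their backs; the gripper's body (76 mm by 85 mm) begins 54 mm behind the grasp point. The pads swing forward as they close: fully open they stand 13 mm farther back than shut.
Start: joints at [-1.287, 0.477, 0.022, 1.555, -0.011, 1.109, -0.083], TCP at [0.258, 0.624, 0.253] pointing down, gripper open.
Joint ranges: [-2.96, 2.96], [-0.34, 2.1], [-1.41, 1.46], [0.24, 2.44], [-1.37, 4.51], [0.17, 1.92], [-2.96, 2.96]. Speed limits (rad/s): [2.39, 2.39, 3.14, 3.14, 3.14, 3.14, 3.14].

INTERFACE

Orientations are given as a rotation vector (axis times angle).
In Python, from bench import r gives the robot as it stands. The module is installed in compiled form; this text tells all that it offers.
- The arm moves only by the tool step_arm, never from a script. Its argument "moves" is a list of rows, each an object of numbers: "rx", "ry", "rz": the turn, a rotation vector about the tool's x, y, z in degrees; "dx", "dy", "dz": the shift along the tool's x, y, z in mm; "gripper": the opening, from -1 (shut) to 1 (fully open). In form: [{"rx": .., "ry": .., "rz": .., "dx": .., "dy": .., "dz": .., "gripper": ..}, ...]. A call has 1 to 20 rows; each row shifts and turns the commanded pose from where the row before left it, along the tool's axes as they then stand; what a row does not reach is not made up. A row lasts 1/8 s, in which the tool goes at most 62.5 mm and 10.7 degrees, less where a joint would pass 70% of its speed; a pose out of reach is approached as far as the arm can. A call is refused whole if a number of a shift passes 62.5 or a number of a turn 10.7, either way. A call with a gripper value outside its range is refused whole. The fingers move at their own pace and stop on an object; "grip_force" is the grip in N (left out, the last holds). Time passes only in rows, so rows that do not move let the fingers close. It gives the time, the measured TCP pose, the force, the opening and the grip force at its end, in the units of the state.
- r.get_obs(): the state, without advancing time (a new reading comes with each control period).
- r.grab_frame(name): name is "scene" or "top" or "wrist"; returns the picture (480x640x3 uint8, blue, green, red); there is no depth.
- r.camera_info(name): a dict with "mtx" (3x3 intrinsics, pixels), "D" ([k1, k2, p1, p2, k3] as OpenCV has them; the pictures are not rectified), "rvec" (rotation vector, rad) and "tvec" (3), from world to camera coordinates, as OpenCV has them. Camera axes: x right, y down, z forward; pixel columns grow to the right and rows downward; lengths in m; the calibration is good to about 2 mm. A picture is of the moment at which its call begins: read the wrist's pose just before it. camera_info takes no time and is no camera call; for the wrist camera it gives the pose at the moment of the call.
- r.hand_in(): hands the job in; it is judged then, once.
The state is a dict: "clock": time; "joints": joint angles; "qvel": joint speeds; "tau": joint torques, N m; "tcp_pos": TCP position; "orientation": TCP orientation; "contact_force": force on the tool from outside, world axes, zero at the start; "moment": the same for the moment, N m; "grip_width": finger opening in m; "gripper_force": force on a finger pad.
Only numpy, scipy, OpenCV 4.12 (cv2) and the standard library are available. Lean on these libraries where they do the work, as an engineer would, in place of code of your own. Each camera call takes 0.05 s, during which the arm holds its last target. There are 200 camera calls.

## Working session

There is one attempt and no reset: what is moved stays moved. The work goes in short steps, Python scripts to look and compute and a tool call to move; the robot and the scene stay as the last step left them, time stands still between calls to the robot, and variables do not carry over. Pictures are saved under pics/ and viewed, at most 10 in all, crops included, and the job is handed in when it is done.

Besides the shell and the picture viewer there is one more tool, called after ">>>" as name(argument=value, ...), one argument or row to a line, values as JSON. step_arm: Moves the arm, as the interface text tells. Its arguments: {"type":"object","properties":{"moves":{"type":"array","items":{"type":"object","properties":{"rx":{"type":"number"},"ry":{"type":"number"},"rz":{"type":"number"},"dx":{"type":"number"},"dy":{"type":"number"},"dz":{"type":"number"},"gripper":{"type":"number"}}}},"grip_force":{"type":"number"}},"required":["moves"]}

```bash
mkdir -p pics; python3 - <<'E'
from bench import r
import cv2,numpy as np
o=r.get_obs();print(o,r.tcp_to_tips)
for n in("scene","top"):
    f=r.grab_frame(n);cv2.imwrite(f"pics/{n}0.png",f)
    c=r.camera_info(n);R=cv2.Rodrigues(np.array(c["rvec"]))[0];print(n,-R.T@np.array(c["tvec"]).ravel(),R[2],c["mtx"],c["D"])
E
```

```text
{'clock': 0.0, 'joints': array([-1.28711849,  0.47783255,  0.02237298,  1.55645231, -0.01151111,
        1.10926879, -0.08310116]), 'qvel': array([ 0.00033694,  0.001546  ,  0.0013325 , -0.00069548, -0.00214665,
        0.00069652,  0.00094561]), 'tau': array([ 6.24529753e-05, -5.96474218e+01,  1.60768267e+00, -2.81194103e+01,
        1.24034329e-02,  9.33503208e-03, -3.04264027e-07]), 'tcp_pos': array([0.25755546, 0.62334249, 0.25230419]), 'orientation': array([-6.11454372e-01, -3.08129257e+00,  2.85806383e-03]), 'contact_force': array([-0.53883149,  0.60172149,  0.10100047]), 'moment': array([ 0.03893359, -0.04852784, -0.00100658]), 'gripper_force': 0.0, 'grip_width': 0.08586138471256285} 0.022
scene [-0.13779939 -0.60252917  0.8125874 ] [ 0.61538895  0.50975168 -0.60120684] [[623.67236569   0.         334.08992529]
 [  0.         623.67236569 244.57152431]
 [  0.           0.           1.        ]] [-0.10544052  0.          0.          0.          0.        ]
top [0.52288777 0.01487718 0.95312737] [ 0.11803834  0.03032024 -0.99254604] [[462.49084866   0.         321.245591  ]
 [  0.         462.49084866 233.81857161]
 [  0.           0.           1.        ]] [-0.01612458  0.          0.          0.          0.        ]
```

View pics/scene0.png

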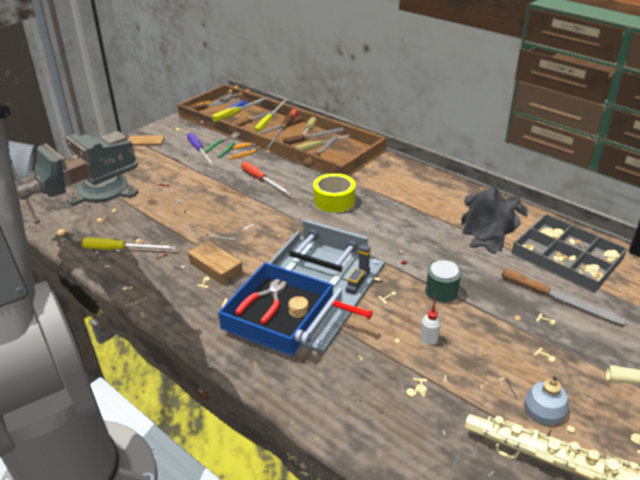

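View pics/top0.png

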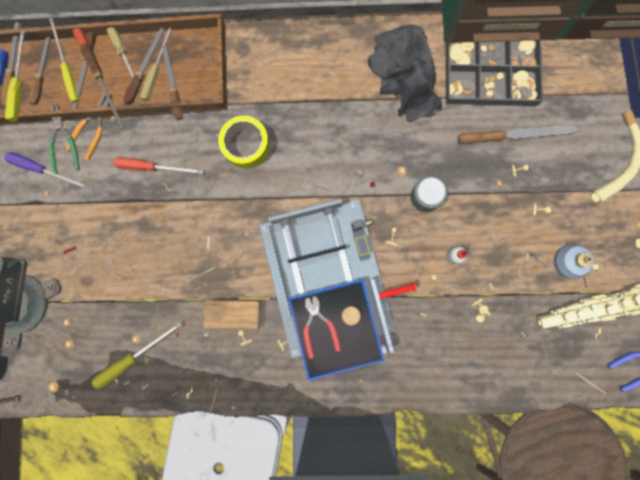

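The top view shows the tray at (335,330), the red rod from (383,296) to (417,287), and the keeper near (362,240). The glue tin is at (430,193) and the bottle at (458,254).

```bash
cat >h.py <<'E'
from bench import r
import cv2,numpy as np
def ray(n,px,c=None):
    c=c or r.camera_info(n);R=cv2.Rodrigues(np.array(c["rvec"],float))[0]
    p=cv2.undistortPoints(np.array(px,float).reshape(-1,1,2),np.array(c["mtx"]),np.array(c["D"]))[:,0]
    return -R.T@np.array(c["tvec"],float).ravel(), np.c_[p,np.ones(len(p))]@R
def onz(n,px,z,c=None):
    C,d=ray(n,px,c);return C+d*((z-C[2])/d[:,2])[:,None]
def proj(n,P,c=None):
    c=c or r.camera_info(n);return cv2.projectPoints(np.array(P,float).reshape(-1,3),np.array(c["rvec"],float),np.array(c["tvec"],float),np.array(c["mtx"]),np.array(c["D"]))[0][:,0]
def mask(f,lo,hi): return cv2.inRange(cv2.cvtColor(f,cv2.COLOR_BGR2HSV),lo,hi)
E
python3 - <<'E'
from h import *
t=cv2.imread("pics/top0.png");s=cv2.imread("pics/scene0.png")
m=mask(t,(0,150,90),(8,255,255));m[:,:376]=0;m[:,425:]=0;m[:275]=0;m[310:]=0
ys,xs=np.where(m>0);pts=np.c_[xs,ys]
P=onz("top",pts,0.05);c=P.mean(0);u,_,vt=np.linalg.svd(P-c);a=vt[0];a*=-np.sign(a[1])
pr=(P-c)@a;print("rod top",c,a,np.degrees(np.arctan2(a[1],a[0]))+90,c+a*pr.min(),c+a*pr.max(),len(P))
m=mask(s,(0,150,90),(8,255,255));m[:,:325]=0;m[:,380:]=0;m[:295]=0;m[325:]=0
ys,xs=np.where(m>0);P=onz("scene",np.c_[xs,ys],0.05);c=P.mean(0);pr=(P-c)@a;print("rod scene",c,c+a*pr.min(),c+a*pr.max())
m=mask(t,(105,120,50),(125,255,255));m[:,:270]=0;m[:,400:]=0;m[:260]=0
k=max(cv2.findContours(m,0,2)[0],key=cv2.contourArea);b=cv2.boxPoints(cv2.minAreaRect(k));P=onz("top",b,0.056);print(b,P,np.linalg.norm(np.diff(P,axis=0),axis=1))
for nm,px in(("tin",[430,190]),):print(nm,onz("top",px,.06))
print("bottle",onz("top",[460,253],.1))
A=cv2.resize(t[190:390,250:410],None,fx=3,fy=3,interpolation=2);B=cv2.resize(s[210:360,270:400],None,fx=2.4,fy=4,interpolation=2)
B=cv2.resize(s[210:360,290:400],None,fx=2.9,fy=4,interpolation=2)
cv2.imwrite("pics/c.png",np.hstack([A,B])[:, :800])
E
```

```text
rod top [ 0.51687636 -0.10411402  0.05      ] [ 2.36840229e-01 -9.71548612e-01 -6.45971091e-18] 13.70012283925098 [ 0.50817227 -0.06840874  0.05      ] [ 0.52494462 -0.13721106  0.05      ] 237
rod scene [ 0.51731719 -0.10626718  0.05      ] [ 0.50766949 -0.06669106  0.05      ] [ 0.5251409  -0.13836099  0.05      ]
[[287.29413 297.17645]
 [362.82355 278.29413]
 [374.94116 326.7647 ]
 [299.41174 345.64703]] [[ 0.50802835  0.11005654  0.056     ]
 [ 0.54148517 -0.03627311  0.056     ]
 [ 0.44916618 -0.05665518  0.056     ]
 [ 0.41606246  0.08785448  0.056     ]] [0.15010572 0.09454219 0.14825282]
tin [[ 0.71056197 -0.17204913  0.06      ]]
bottle [[ 0.58322492 -0.21296509  0.1       ]]
```

View pics/c.png

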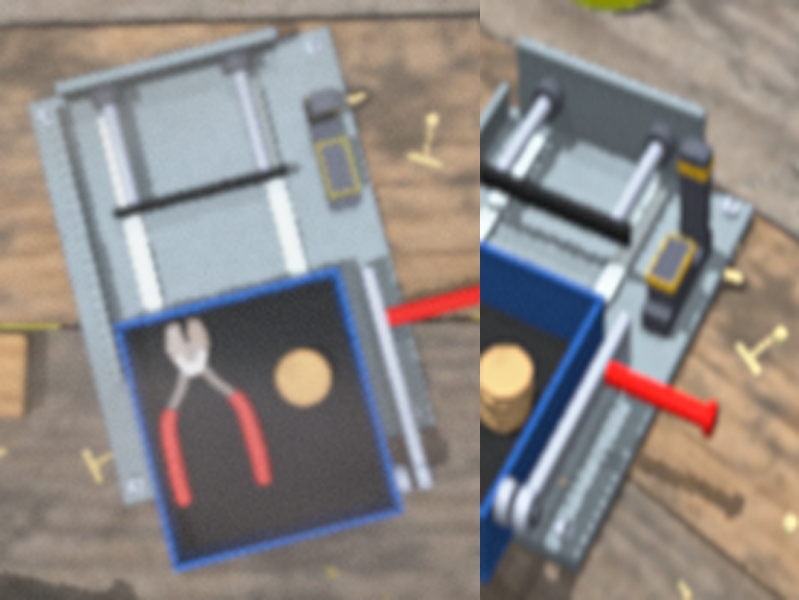

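```bash
python3 - <<'E'
from h import *
from scipy.spatial.transform import Rotation as R
t=cv2.imread("pics/top0.png");s=cv2.imread("pics/scene0.png")
th=np.radians(13.4);X=np.array([np.cos(th),np.sin(th),0]);Y=np.array([-np.sin(th),np.cos(th),0])
rod=np.array([.517,-.103,.05])
def fr(n,px,z): 
    p=onz(n,px,z)-rod;return np.round(np.c_[p@X,p@Y]*1000,1).tolist()
for n,f,(x0,x1,y0,y1) in(("top",t,(352,374,232,258)),("scene",s,(345,372,264,285))):
    m=mask(f,(18,70,60),(35,255,255));k=np.zeros_like(m);k[y0:y1,x0:x1]=m[y0:y1,x0:x1]
    ys,xs=np.where(k>0);q=np.array(fr(n,np.c_[xs,ys],.039));print(n,len(q),q.min(0),q.max(0),np.median(q,0))
tp=lambda x,y:[250+x/3,190+y/3]
sp=lambda x,y:[290+(x-480)/2.9,210+y/4]
print("lipc",fr("top",tp(338,168),.039),fr("scene",sp(672,262),.039))
print("post top near/far",fr("top",[tp(326,115),tp(322,92)],.08),"bar",fr("top",[tp(370,262),tp(420,488)],.05))
o=r.get_obs();M=R.from_rotvec(o["orientation"]).as_matrix();print(M.round(3))
g=rod.copy();g[2]=.16
print("shift tool mm",M.T@(g-o["tcp_pos"])*1000)
for Yt in(X,-X):
    T=np.c_[np.cross(Yt,[0,0,-1]),Yt,[0,0,-1]];print("turn",np.degrees(R.from_matrix(M.T@T).as_rotvec()))
E
```

```text
top 8 [84.5 34.2] [119.7  51.7] [86.05 50.2 ]
scene 83 [76.2 26.8] [122.2  49.4] [89.2 32.7]
lipc [[101.0, 42.0]] [[99.1, 37.9]]
post top near/far [[132.4, 43.8], [147.2, 42.4]] bar [[36.0, 38.7], [-109.8, 45.5]]
[[-0.924  0.382 -0.   ]
 [ 0.382  0.924 -0.002]
 [-0.    -0.002 -1.   ]]
shift tool mm [-517.12077357 -572.12885097   93.45086676]
turn [-8.35756504e-02  5.28261243e-02  5.41511530e+01]
turn [-6.27582685e-02 -9.92891902e-02 -1.25848800e+02]
```

>>> step_arm(
  moves=[
    {"dx": -32, "dy": -36, "gripper": 0},
    {"dx": -32, "dy": -36},
    {"dx": -32, "dy": -36},
    {"dx": -32, "dy": -36},
    {"dx": -32, "dy": -36},
    {"dx": -32, "dy": -36},
    {"dx": -32, "dy": -36},
    {"dx": -32, "dy": -36},
    {"dx": -32, "dy": -36},
    {"dx": -32, "dy": -36},
    {"dx": -32, "dy": -36},
    {"dx": -32, "dy": -36},
    {"dx": -32, "dy": -36},
    {"dx": -32, "dy": -36},
    {"dx": -32, "dy": -36},
    {"dx": -32, "dy": -36},
  ],
)

```text
invalid input at $.moves[0]: expected keys rx, ry, rz, dx, dy, dz, gripper
```

>>> step_arm(
  moves=[
    {"rz": 9},
    {"rz": 9},
    {"rz": 9},
    {"rz": 9},
    {"rz": 9},
    {"rz": 9},
    {},
  ],
)

```text
invalid input at $.moves[0]: expected keys rx, ry, rz, dx, dy, dz, gripper
```

```bash
cat >>h.py <<'E'
from scipy.spatial.transform import Rotation as Ro
def st(rod,th=np.radians(13.4)):
    X=np.array([np.cos(th),np.sin(th),0]);Yt=X
    o=r.get_obs();M=Ro.from_rotvec(o["orientation"]).as_matrix()
    T=np.c_[np.cross(Yt,[0,0,-1]),Yt,[0,0,-1]]
    print("t",o["clock"],"tcp",o["tcp_pos"].round(4),"F",o["contact_force"].round(1),"w",round(o["grip_width"],4),round(float(o["gripper_force"]),1))
    print("shift",(M.T@(np.array(rod)-o["tcp_pos"])*1000).round(1),"turn",np.degrees(Ro.from_matrix(M.T@T).as_rotvec()).round(1),"F tool",(M.T@o["contact_force"]).round(1))
E
python3 - <<'E'
from h import *
st([.517,-.103,.053]);print(r.get_obs()["joints"].round(2))
c=r.camera_info("wrist");f=r.grab_frame("wrist");cv2.imwrite("pics/w1.png",f)
m=mask(f,(0,150,70),(8,255,255));n,l,s,ce=cv2.connectedComponentsWithStats(m)
for i in range(1,n):
    if s[i,4]>150: print(s[i],ce[i],onz("wrist",ce[i],.05,c))
E
```

```text
t 0.1 tcp [0.2576 0.6234 0.2524] F [0.4 0.2 0. ] w 0.0855 0.0
shift [-517.1 -572.   200.5] turn [-0.1  0.1 54.2] F tool [-0.3  0.3 -0. ]
[-1.29  0.48  0.02  1.56 -0.01  1.11 -0.08]
```

View pics/w1.png

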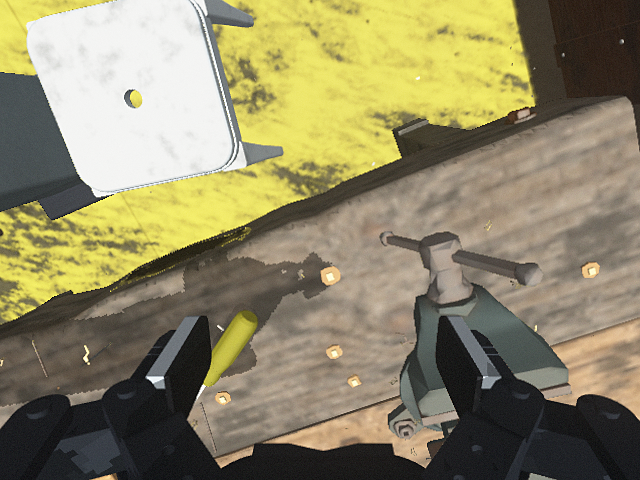

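The calls were refused because every row needs all the keys, so the arm hasn't moved. The wrist view shows the vise at (460,330) below the start pose.

>>> step_arm(
  moves=[
    {"rx": 0, "ry": 0, "rz": 0, "dx": -32, "dy": -36, "dz": 0, "gripper": 0},
    {"rx": 0, "ry": 0, "rz": 0, "dx": -32, "dy": -36, "dz": 0, "gripper": 0},
    {"rx": 0, "ry": 0, "rz": 0, "dx": -32, "dy": -36, "dz": 0, "gripper": 0},
    {"rx": 0, "ry": 0, "rz": 0, "dx": -32, "dy": -36, "dz": 0, "gripper": 0},
    {"rx": 0, "ry": 0, "rz": 0, "dx": -32, "dy": -36, "dz": 0, "gripper": 0},
    {"rx": 0, "ry": 0, "rz": 0, "dx": -32, "dy": -36, "dz": 0, "gripper": 0},
    {"rx": 0, "ry": 0, "rz": 0, "dx": -32, "dy": -36, "dz": 0, "gripper": 0},
    {"rx": 0, "ry": 0, "rz": 0, "dx": -32, "dy": -36, "dz": 0, "gripper": 0},
    {"rx": 0, "ry": 0, "rz": 0, "dx": -32, "dy": -36, "dz": 0, "gripper": 0},
    {"rx": 0, "ry": 0, "rz": 0, "dx": -32, "dy": -36, "dz": 0, "gripper": 0},
    {"rx": 0, "ry": 0, "rz": 0, "dx": -32, "dy": -36, "dz": 0, "gripper": 0},
    {"rx": 0, "ry": 0, "rz": 0, "dx": -32, "dy": -36, "dz": 0, "gripper": 0},
    {"rx": 0, "ry": 0, "rz": 0, "dx": -32, "dy": -36, "dz": 0, "gripper": 0},
    {"rx": 0, "ry": 0, "rz": 0, "dx": -32, "dy": -36, "dz": 0, "gripper": 0},
    {"rx": 0, "ry": 0, "rz": 0, "dx": -32, "dy": -36, "dz": 0, "gripper": 0},
    {"rx": 0, "ry": 0, "rz": 0, "dx": -32, "dy": -36, "dz": 0, "gripper": 0},
  ],
  grip_force=25,
)

```text
clock: 2.15
tcp_pos: [0.5113, -0.1053, 0.2533]
orientation: [0.611, 3.082, 0.0]
contact_force: [0.6, 1.2, -1.0]
grip_width: 0.0427
gripper_force: 0.0
```

>>> step_arm(
  moves=[
    {"rx": 0, "ry": 0, "rz": 9, "dx": 0, "dy": 0, "dz": 0, "gripper": 0},
    {"rx": 0, "ry": 0, "rz": 9, "dx": 0, "dy": 0, "dz": 0, "gripper": 0},
    {"rx": 0, "ry": 0, "rz": 9, "dx": 0, "dy": 0, "dz": 0, "gripper": 0},
    {"rx": 0, "ry": 0, "rz": 9, "dx": 0, "dy": 0, "dz": 0, "gripper": 0},
    {"rx": 0, "ry": 0, "rz": 9, "dx": 0, "dy": 0, "dz": 0, "gripper": 0},
    {"rx": 0, "ry": 0, "rz": 9, "dx": 0, "dy": 0, "dz": 0, "gripper": 0},
    {"rx": 0, "ry": 0, "rz": 0, "dx": 0, "dy": 0, "dz": 0, "gripper": 0},
  ],
)

```text
clock: 3.02
tcp_pos: [0.5108, -0.1039, 0.2531]
orientation: [-1.942, -2.469, 0.001]
contact_force: [-0.6, 0.6, 0.3]
grip_width: 0.0427
gripper_force: 0.0
```

```bash
python3 - <<'E'
from h import *
st([.517,-.103,.053]);print(r.get_obs()["joints"].round(2))
c=r.camera_info("wrist");f=r.grab_frame("wrist");cv2.imwrite("pics/w2.png",f)
m=mask(f,(0,150,70),(8,255,255));n,l,s,ce=cv2.connectedComponentsWithStats(m)
for i in range(1,n):
    if s[i,4]>150: print(s[i],ce[i],onz("wrist",ce[i],.05,c))
E
```

```text
t 3.025 tcp [ 0.5108 -0.1039  0.2531] F [-0.6  0.6  0.3] w 0.0427 0.0
shift [ -0.6   6.3 200.1] turn [-0.   0.   0.2] F tool [ 0.7 -0.4 -0.3]
[-0.46  0.25  0.65  1.95 -0.18  0.99  0.51]
[223  14  83  24 606] [264.1320132   29.02640264] [[0.43812752 0.01748869 0.05      ]]
[ 321  167   21   85 1216] [331.37417763 210.17845395] [[ 0.51890081 -0.10306328  0.05      ]]
[361 345  18  44 372] [370.11827957 359.51075269] [[ 0.59092697 -0.23784899  0.05      ]]
```

View pics/w2.png

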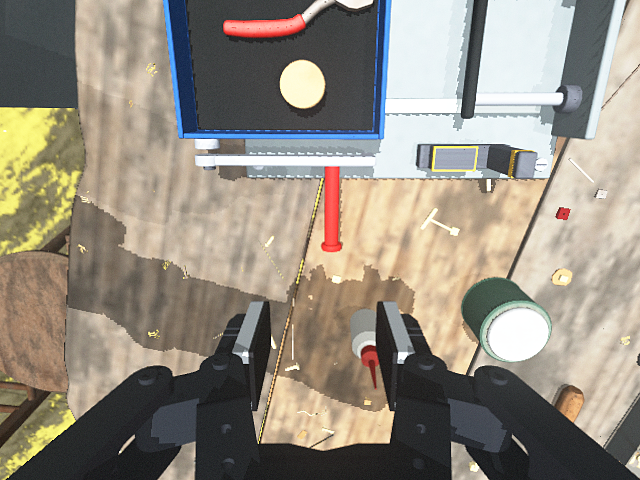

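The wrist view shows the rod from (331,167) to (331,250) and the yellow-edged lip top spanning columns 432 to 477. The post top is at (520,162), and the bottle and tin are clear of the tool.

```bash
python3 - <<'E'
from h import *
th=np.radians(13.4);X=np.array([np.cos(th),np.sin(th),0]);Y=np.array([-np.sin(th),np.cos(th),0])
rod=np.array([.5185,-.103,.05])
def fr(px,z):
    p=onz("wrist",px,z)-rod;return np.round(np.c_[p@X,p@Y]*1000,1).tolist()
print("lip",fr([[432,158],[477,158],[489,158]],.039),"front base",fr([[418,158]],.01),"post",fr([[508,163],[533,163]],.08),"bar tip",fr([[375,160]],.05),"rod",fr([[332,170],[332,205],[331,240]],.05))
st([.5185,-.103,.053])
E
```

```text
lip [[84.3, 42.3], [121.8, 42.4], [131.8, 42.5]] front base [[79.6, 38.9]] post [[129.1, 43.6], [147.3, 43.7]] bar tip [[35.3, 41.8]] rod [[0.5, 33.6], [0.9, 4.3], [0.4, -26.7]]
t 3.075 tcp [ 0.5109 -0.1038  0.2532] F [-0.5 -0.6  0.1] w 0.0426 0.0
shift [ -1.    7.7 200.2] turn [-0.  -0.   0.3] F tool [-0.5 -0.7 -0.1]
```

>>> step_arm(
  moves=[
    {"rx": 0, "ry": 0, "rz": 0, "dx": -3, "dy": 8, "dz": 45, "gripper": 0},
    {"rx": 0, "ry": 0, "rz": 0, "dx": 0, "dy": 0, "dz": 45, "gripper": 0},
    {"rx": 0, "ry": 0, "rz": 0, "dx": 0, "dy": 0, "dz": 45, "gripper": 0},
    {"rx": 0, "ry": 0, "rz": 0, "dx": 0, "dy": 0, "dz": 35, "gripper": 0},
    {"rx": 0, "ry": 0, "rz": 0, "dx": 0, "dy": 0, "dz": 20, "gripper": 0},
    {"rx": 0, "ry": 0, "rz": 0, "dx": 0, "dy": 0, "dz": 10, "gripper": 0},
    {"rx": 0, "ry": 0, "rz": 0, "dx": 0, "dy": 0, "dz": 0, "gripper": 0},
  ],
)

```text
clock: 3.95
tcp_pos: [0.5194, -0.1051, 0.0531]
orientation: [-1.942, -2.469, 0.0]
contact_force: [0.7, -0.2, 0.7]
grip_width: 0.0428
gripper_force: 0.0
```

>>> step_arm(
  moves=[
    {"rx": 0, "ry": 0, "rz": 0, "dx": 0, "dy": 0, "dz": 0, "gripper": -1},
    {"rx": 0, "ry": 0, "rz": 0, "dx": 0, "dy": 0, "dz": 0, "gripper": -1},
    {"rx": 0, "ry": 0, "rz": 0, "dx": 0, "dy": 0, "dz": 0, "gripper": -1},
    {"rx": 0, "ry": 0, "rz": 0, "dx": 0, "dy": 0, "dz": 0, "gripper": -1},
    {"rx": 0, "ry": 0, "rz": 0, "dx": 0, "dy": 0, "dz": 0, "gripper": -1},
  ],
  grip_force=25,
)

```text
clock: 4.58
tcp_pos: [0.5201, -0.1051, 0.054]
orientation: [1.943, 2.467, 0.001]
contact_force: [-0.6, -0.4, 5.9]
grip_width: 0.0108
gripper_force: 24.7
```

>>> step_arm(
  moves=[
    {"rx": 0, "ry": 0, "rz": 0, "dx": 0, "dy": 0, "dz": -5, "gripper": -1},
    {"rx": 0, "ry": 0, "rz": 0, "dx": 0, "dy": 0, "dz": -5, "gripper": -1},
    {"rx": 0, "ry": 0, "rz": 0, "dx": 0, "dy": -1, "dz": -5, "gripper": -1},
    {"rx": 0, "ry": 0, "rz": 0, "dx": 0, "dy": -1, "dz": -4, "gripper": -1},
    {"rx": 0, "ry": 0, "rz": 0, "dx": 0, "dy": 0, "dz": 0, "gripper": -1},
    {"rx": 0, "ry": 0, "rz": 0, "dx": 0, "dy": 0, "dz": 0, "gripper": -1},
  ],
)

```text
clock: 5.32
tcp_pos: [0.5176, -0.1056, 0.0723]
orientation: [1.944, 2.468, 0.0]
contact_force: [0.6, -1.3, -2.7]
grip_width: 0.011
gripper_force: 24.4
```

```bash
python3 - <<'E'
from h import *
st([.5185,-.103,.053])
a=r.grab_frame("scene");f=r.grab_frame("wrist")
b=cv2.resize(a[210:360,290:410],(400,500),interpolation=2);w=cv2.resize(f[:300,200:640],(400,273))
z=np.zeros((500,400,3),np.uint8);z[:273]=w;cv2.imwrite("pics/l1.png",np.hstack([b,z]))
E
```

```text
t 5.325 tcp [ 0.5176 -0.1056  0.0723] F [ 0.6 -1.3 -2.7] w 0.011 24.4
shift [ 2.3  1.5 19.3] turn [0.  0.  0.1] F tool [-1.4  0.3  2.7]
```

View pics/l1.png

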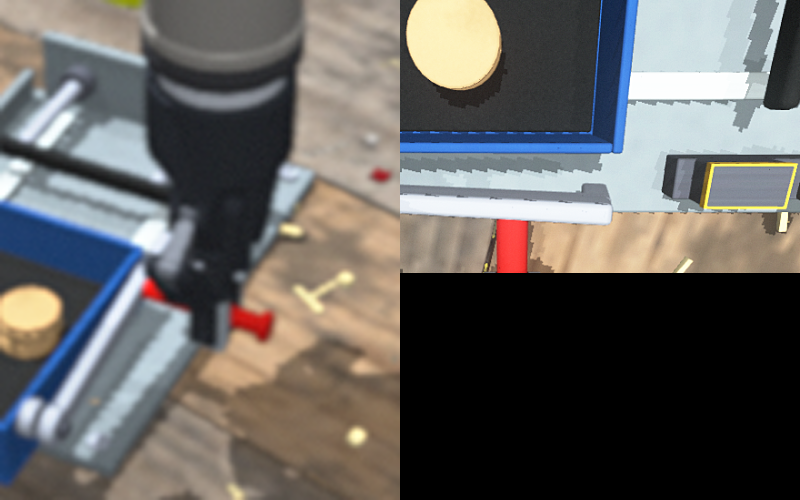

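The bar is clear of its stop, with the rod up about 18 mm, and the nose is still well short of the lip. Next I push in.

>>> step_arm(
  moves=[
    {"rx": 0, "ry": 0, "rz": 0, "dx": 0, "dy": 5, "dz": 0, "gripper": -1},
    {"rx": 0, "ry": 0, "rz": 0, "dx": 0, "dy": 9, "dz": 0, "gripper": -1},
    {"rx": 0, "ry": 0, "rz": 0, "dx": 0, "dy": 9, "dz": 0, "gripper": -1},
    {"rx": 0, "ry": 0, "rz": 0, "dx": 0, "dy": 9, "dz": 0, "gripper": -1},
    {"rx": 0, "ry": 0, "rz": 0, "dx": 0, "dy": 8, "dz": 0, "gripper": -1},
    {"rx": 0, "ry": 0, "rz": 0, "dx": 0, "dy": 5, "dz": 0, "gripper": -1},
    {"rx": 0, "ry": 0, "rz": 0, "dx": 0, "dy": 0, "dz": 0, "gripper": -1},
  ],
)

```text
clock: 6.3
tcp_pos: [0.5622, -0.0949, 0.0725]
orientation: [1.943, 2.467, 0.001]
contact_force: [1.8, -2.2, -2.7]
grip_width: 0.0108
gripper_force: 24.4
```

```bash
python3 - <<'E'
from h import *
st([.5201,-.1051,.072])
E
```

```text
t 6.3 tcp [ 0.5622 -0.0949  0.0725] F [ 1.8 -2.2 -2.7] w 0.0108 24.4
shift [ -0.  -43.4   0.4] turn [0.1 0.  0.2] F tool [-2.6  1.2  2.7]
```

>>> step_arm(
  moves=[
    {"rx": 0, "ry": 0, "rz": 0, "dx": 0, "dy": 6, "dz": 0, "gripper": -1},
    {"rx": 0, "ry": 0, "rz": 0, "dx": 0, "dy": 8, "dz": 0, "gripper": -1},
    {"rx": 0, "ry": 0, "rz": 0, "dx": 0, "dy": 8, "dz": 0, "gripper": -1},
    {"rx": 0, "ry": 0, "rz": 0, "dx": 0, "dy": 8, "dz": 0, "gripper": -1},
    {"rx": 0, "ry": 0, "rz": 0, "dx": 0, "dy": 6, "dz": 0, "gripper": -1},
    {"rx": 0, "ry": 0, "rz": 0, "dx": 0, "dy": 3, "dz": 0, "gripper": -1},
    {"rx": 0, "ry": 0, "rz": 0, "dx": 0, "dy": 0, "dz": 0, "gripper": -1},
    {"rx": 0, "ry": 0, "rz": 0, "dx": 0, "dy": 0, "dz": 0, "gripper": -1},
  ],
)

```text
clock: 7.3
tcp_pos: [0.5993, -0.086, 0.0723]
orientation: [1.944, 2.468, 0.0]
contact_force: [-1.1, -5.4, -2.6]
grip_width: 0.0109
gripper_force: 24.5
```

```bash
python3 - <<'E'
from h import *
st([.5201,-.1051,.072])
f=r.grab_frame("wrist");cv2.imwrite("pics/w3.png",cv2.resize(f[60:310,260:640],(760,500)))
E
```

```text
t 7.3 tcp [ 0.5993 -0.086   0.0723] F [-1.1 -5.4 -2.6] w 0.0109 24.5
shift [  0.  -81.4   0.3] turn [0.  0.  0.1] F tool [-5.  -2.3  2.6]
```

View pics/w3.png

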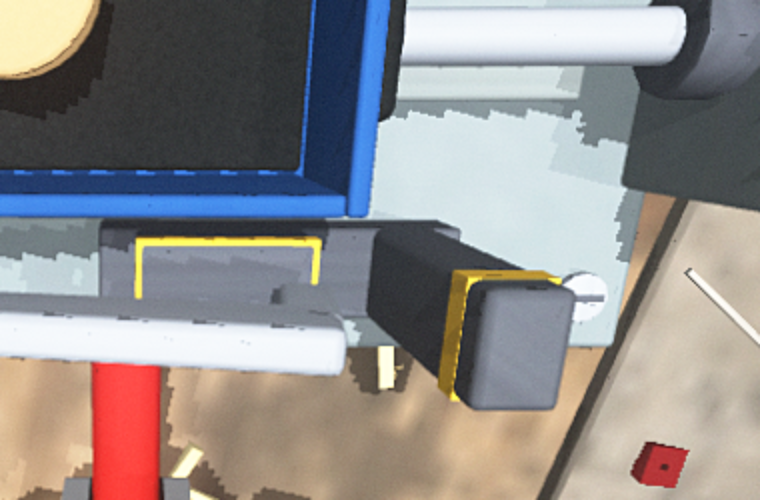

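>>> step_arm(
  moves=[
    {"rx": 0, "ry": 0, "rz": 0, "dx": -1, "dy": 3, "dz": 0, "gripper": -1},
    {"rx": 0, "ry": 0, "rz": 0, "dx": 0, "dy": 3, "dz": 0, "gripper": -1},
    {"rx": 0, "ry": 0, "rz": 0, "dx": 0, "dy": 2, "dz": 0, "gripper": -1},
    {"rx": 0, "ry": 0, "rz": 0, "dx": 0, "dy": 0, "dz": 0, "gripper": -1},
  ],
)

```text
clock: 7.85
tcp_pos: [0.6071, -0.0842, 0.0721]
orientation: [-1.943, -2.468, -0.0]
contact_force: [-3.3, -1.3, -2.3]
grip_width: 0.0108
gripper_force: 24.5
```

>>> step_arm(
  moves=[
    {"rx": 0, "ry": 0, "rz": 0, "dx": 0, "dy": 1.5, "dz": 0, "gripper": -1},
    {"rx": 0, "ry": 0, "rz": 0, "dx": 0, "dy": 0, "dz": 0, "gripper": -1},
  ],
)

```text
clock: 8.1
tcp_pos: [0.6085, -0.084, 0.0721]
orientation: [-1.943, -2.468, -0.0]
contact_force: [-4.1, -0.5, -4.0]
grip_width: 0.0108
gripper_force: 24.5
```

>>> step_arm(
  moves=[
    {"rx": 0, "ry": 0, "rz": 0, "dx": 0, "dy": 1, "dz": 0, "gripper": -1},
    {"rx": 0, "ry": 0, "rz": 0, "dx": 0, "dy": 0, "dz": 0, "gripper": -1},
  ],
)

```text
clock: 8.35
tcp_pos: [0.6095, -0.0838, 0.0722]
orientation: [-1.943, -2.468, -0.0]
contact_force: [-5.2, 0.7, -4.4]
grip_width: 0.0111
gripper_force: 24.5
```

```bash
python3 - <<'E'
from h import *
st([.5201,-.1051,.072])
E
```

```text
t 8.35 tcp [ 0.6095 -0.0838  0.0722] F [-5.2  0.7 -4.4] w 0.0111 24.5
shift [  0.3 -91.9   0.2] turn [-0.  -0.   0.2] F tool [ 1.9 -4.9  4.4]
```

>>> step_arm(
  moves=[
    {"rx": 0, "ry": 0, "rz": 0, "dx": 0, "dy": 1, "dz": 0, "gripper": -1},
    {"rx": 0, "ry": 0, "rz": 0, "dx": 0, "dy": 0, "dz": 0, "gripper": -1},
  ],
)

```text
clock: 8.6
tcp_pos: [0.6104, -0.0835, 0.0722]
orientation: [-1.943, -2.468, -0.0]
contact_force: [-4.7, 1.1, -3.3]
grip_width: 0.011
gripper_force: 24.5
```

>>> step_arm(
  moves=[
    {"rx": 0, "ry": 0, "rz": 0, "dx": 0, "dy": 0.7, "dz": 0, "gripper": -1},
    {"rx": 0, "ry": 0, "rz": 0, "dx": 0, "dy": 0, "dz": 0, "gripper": -1},
  ],
)

```text
clock: 8.85
tcp_pos: [0.6111, -0.0834, 0.0722]
orientation: [-1.943, -2.468, -0.0]
contact_force: [-4.9, 1.5, -3.5]
grip_width: 0.0108
gripper_force: 24.5
```

```bash
python3 - <<'E'
from h import *
st([.5201,-.1051,.072])
f=r.grab_frame("wrist");cv2.imwrite("pics/w4.png",cv2.resize(f[60:310,260:640],(760,500)))
E
```

```text
t 8.85 tcp [ 0.6111 -0.0834  0.0722] F [-4.9  1.5 -3.5] w 0.0108 24.5
shift [  0.3 -93.5   0.2] turn [-0.  -0.   0.2] F tool [ 2.6 -4.4  3.5]
```

View pics/w4.png

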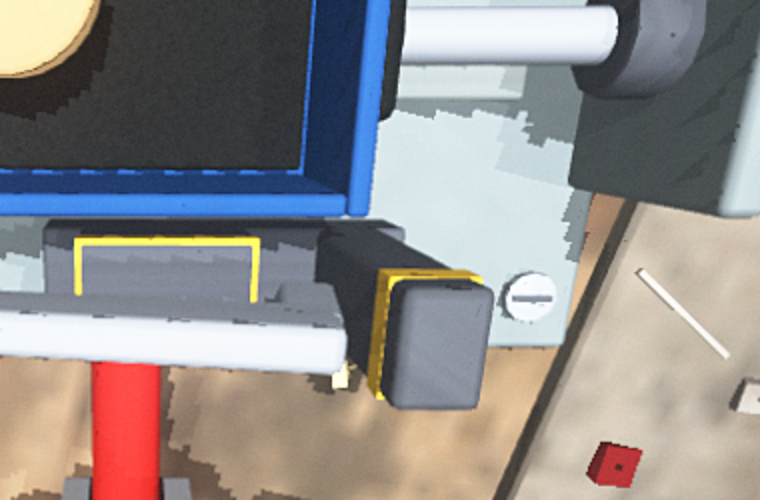

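No contact yet: the bar tip at (345,340) in the crop is just short of the post, with only buffer force. I'll keep feeling forward.

>>> step_arm(
  moves=[
    {"rx": 0, "ry": 0, "rz": 0, "dx": 0, "dy": 1, "dz": 0, "gripper": -1},
    {"rx": 0, "ry": 0, "rz": 0, "dx": 0, "dy": 0, "dz": 0, "gripper": -1},
  ],
)

```text
clock: 9.15
tcp_pos: [0.612, -0.0832, 0.0721]
orientation: [-1.943, -2.468, -0.0]
contact_force: [-6.3, 1.7, -2.6]
grip_width: 0.0111
gripper_force: 24.5
```

>>> step_arm(
  moves=[
    {"rx": 0, "ry": 0, "rz": 0, "dx": 0.5, "dy": 1, "dz": 0, "gripper": -1},
    {"rx": 0, "ry": 0, "rz": 0, "dx": 0, "dy": 0, "dz": 0, "gripper": -1},
  ],
)

```text
clock: 9.4
tcp_pos: [0.613, -0.0829, 0.0722]
orientation: [-1.944, -2.468, 0.0]
contact_force: [-5.1, -0.5, -3.7]
grip_width: 0.0112
gripper_force: 24.5
```

```bash
python3 - <<'E'
from h import *
st([.5201,-.1051,.072])
o=r.get_obs();th=np.radians(13.4);X=np.array([np.cos(th),np.sin(th),0])
q=lambda u,v:[260+u/2,60+v/2]
f=r.grab_frame("wrist");g=mask(f[180:210,280:400],(20,90,90),(35,255,255));print(np.where(g.sum(0)>255*2)[0]+280)
E
```

```text
t 9.4 tcp [ 0.613  -0.0829  0.0722] F [-5.1 -0.5 -3.7] w 0.0112 24.5
shift [  0.2 -95.5   0.2] turn [-0.  -0.   0.2] F tool [ 0.7 -5.1  3.7]
[292 293 294 295 296 297 298 299 300 301 302 303 304 305 306 307 308 309
 310 311 312 313 314 315 316 317 318 319 320 321 322 323 324 325 326 327
 328 329 330 331 332 333 334 335 336 337 338 339 340 341 342 343 344 345
 346 347 348 349 350 351 352 353 354 355 356 357 358 359 360 361 362 363
 364 365 366 367 368 369 370 371 372 373 374 375 376 377 378 379 380 381
 382 383 384]
```

>>> step_arm(
  moves=[
    {"rx": 0, "ry": 0, "rz": 0, "dx": 0, "dy": 1, "dz": 0, "gripper": -1},
    {"rx": 0, "ry": 0, "rz": 0, "dx": 0, "dy": 0, "dz": 0, "gripper": -1},
  ],
)

```text
clock: 9.7
tcp_pos: [0.6136, -0.0828, 0.0722]
orientation: [-1.944, -2.467, 0.001]
contact_force: [-5.8, -0.9, -3.4]
grip_width: 0.0108
gripper_force: 24.5
```

```bash
python3 - <<'E'
from h import *
st([.5201,-.1051,.072])
o=r.get_obs();th=np.radians(13.4);X=np.array([np.cos(th),np.sin(th),0])
c=r.camera_info("wrist");f=r.grab_frame("wrist");g=mask(f[172:200,270:400],(20,90,90),(35,255,255));w=np.where(g.sum(0)>255*2)[0]+270
print(w.min(),w.max());P=onz("wrist",[[w.min(),188],[w.max()+1,188]],.039,c);print("lip rel tcp mm",(P-o["tcp_pos"])@X*1000)
P=onz("wrist",[[260+127/2,260]],.069,c);print("rod rel tcp",(P-o["tcp_pos"])@X*1000)
E
```

```text
t 9.7 tcp [ 0.6136 -0.0828  0.0722] F [-5.8 -0.9 -3.4] w 0.0108 24.5
shift [  0.2 -96.1   0.3] turn [-0.1 -0.   0.1] F tool [ 0.5 -5.9  3.4]
290 383
lip rel tcp mm [-12.3313129   24.67193987]
rod rel tcp [0.84964023]
```

By the wrist view, the nose is centred over the notch to within about 1 mm. I'll lower it along the arc and feel for the lip.

>>> step_arm(
  moves=[
    {"rx": 0, "ry": 0, "rz": 0, "dx": 0, "dy": 0.5, "dz": 4, "gripper": -1},
    {"rx": 0, "ry": 0, "rz": 0, "dx": 0, "dy": 0.5, "dz": 3, "gripper": -1},
    {"rx": 0, "ry": 0, "rz": 0, "dx": 0, "dy": 0, "dz": 0, "gripper": -1},
  ],
)

```text
clock: 10.12
tcp_pos: [0.6147, -0.0825, 0.0653]
orientation: [-1.943, -2.467, 0.001]
contact_force: [-6.2, 0.7, -1.2]
grip_width: 0.0111
gripper_force: 24.7
```

>>> step_arm(
  moves=[
    {"rx": 0, "ry": 0, "rz": 0, "dx": 0, "dy": 0.2, "dz": 1.5, "gripper": -1},
    {"rx": 0, "ry": 0, "rz": 0, "dx": 0, "dy": 0, "dz": 0, "gripper": -1},
  ],
)

```text
clock: 10.38
tcp_pos: [0.615, -0.0825, 0.0639]
orientation: [-1.943, -2.467, 0.0]
contact_force: [-6.1, 0.1, -0.0]
grip_width: 0.011
gripper_force: 24.7
```

>>> step_arm(
  moves=[
    {"rx": 0, "ry": 0, "rz": 0, "dx": 0, "dy": 0.2, "dz": 1.5, "gripper": -1},
    {"rx": 0, "ry": 0, "rz": 0, "dx": 0, "dy": 0, "dz": 0, "gripper": -1},
  ],
)

```text
clock: 10.62
tcp_pos: [0.6152, -0.0824, 0.0625]
orientation: [-1.943, -2.468, 0.0]
contact_force: [-5.8, -0.1, -0.6]
grip_width: 0.011
gripper_force: 24.6
```

>>> step_arm(
  moves=[
    {"rx": 0, "ry": 0, "rz": 0, "dx": 0, "dy": 0, "dz": 1.5, "gripper": -1},
    {"rx": 0, "ry": 0, "rz": 0, "dx": 0, "dy": 0, "dz": 1.5, "gripper": -1},
    {"rx": 0, "ry": 0, "rz": 0, "dx": 0, "dy": 0, "dz": 0, "gripper": -1},
  ],
)

```text
clock: 11.0
tcp_pos: [0.6155, -0.0824, 0.0596]
orientation: [-1.944, -2.468, -0.0]
contact_force: [-4.7, -0.1, 0.2]
grip_width: 0.011
gripper_force: 24.6
```

>>> step_arm(
  moves=[
    {"rx": 0, "ry": 0, "rz": 0, "dx": 0, "dy": 0, "dz": 1.5, "gripper": -1},
    {"rx": 0, "ry": 0, "rz": 0, "dx": 0, "dy": 0, "dz": 1.5, "gripper": -1},
    {"rx": 0, "ry": 0, "rz": 0, "dx": 0, "dy": 0, "dz": 0, "gripper": -1},
  ],
)

```text
clock: 11.38
tcp_pos: [0.6156, -0.0823, 0.0566]
orientation: [1.944, 2.468, 0.001]
contact_force: [-4.7, 0.4, -0.5]
grip_width: 0.0107
gripper_force: 24.5
```

>>> step_arm(
  moves=[
    {"rx": 0, "ry": 0, "rz": 0, "dx": 0, "dy": 0, "dz": 1, "gripper": -1},
    {"rx": 0, "ry": 0, "rz": 0, "dx": 0, "dy": 0, "dz": 0, "gripper": -1},
  ],
)

```text
clock: 11.62
tcp_pos: [0.6156, -0.0823, 0.0557]
orientation: [1.944, 2.468, 0.001]
contact_force: [-4.9, 0.4, 0.5]
grip_width: 0.0111
gripper_force: 24.5
```

>>> step_arm(
  moves=[
    {"rx": 0, "ry": 0, "rz": 0, "dx": 0, "dy": 0, "dz": 1, "gripper": -1},
    {"rx": 0, "ry": 0, "rz": 0, "dx": 0, "dy": -1, "dz": 0.5, "gripper": -1},
    {"rx": 0, "ry": 0, "rz": 0, "dx": 0, "dy": -1, "dz": 0, "gripper": -1},
    {"rx": 0, "ry": 0, "rz": 0, "dx": 0, "dy": 0, "dz": 0, "gripper": -1},
  ],
)

```text
clock: 12.12
tcp_pos: [0.6152, -0.0825, 0.0554]
orientation: [1.942, 2.467, 0.004]
contact_force: [-4.8, 2.6, 7.1]
grip_width: 0.0108
gripper_force: 25.1
```

```bash
python3 - <<'E'
from h import *
st([.5201,-.1051,.053])
E
```

```text
t 12.125 tcp [ 0.6152 -0.0825  0.0554] F [-4.8  2.6  7.1] w 0.0108 25.1
shift [  0.3 -97.8   2.1] turn [0.2 0.  0.2] F tool [ 3.7 -4.  -7.2]
```

>>> step_arm(
  moves=[
    {"rx": 0, "ry": 0, "rz": 0, "dx": 0, "dy": 0, "dz": 0, "gripper": -1},
    {"rx": 0, "ry": 0, "rz": 0, "dx": 0, "dy": 0, "dz": 0, "gripper": -1},
  ],
)

```text
clock: 12.38
tcp_pos: [0.6152, -0.0825, 0.0554]
orientation: [1.942, 2.467, 0.004]
contact_force: [-4.8, 2.9, 7.4]
grip_width: 0.0112
gripper_force: 25.1
```

```bash
python3 - <<'E'
from h import *
st([.5201,-.1051,.053])
f=r.grab_frame("wrist");a=r.grab_frame("scene");cv2.imwrite("pics/w5.png",np.hstack([cv2.resize(f[60:310,260:520],(450,433)),cv2.resize(a[210:360,290:410],(346,433),interpolation=2)]))
E
```

```text
t 12.375 tcp [ 0.6152 -0.0825  0.0554] F [-4.8  2.9  7.4] w 0.0112 25.1
shift [  0.4 -97.7   2.1] turn [0.2 0.  0.2] F tool [ 4.  -3.9 -7.4]
```

View pics/w5.png

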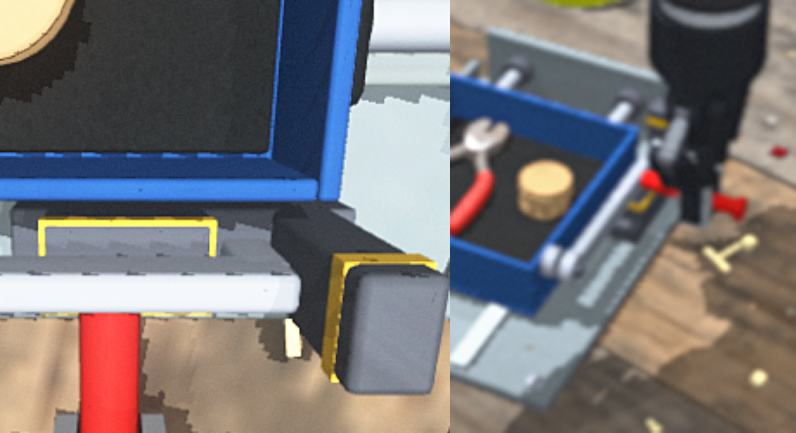

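The bar looks level, with the nose behind the lip edge (crop 215) and in front of the post. I'll release now.

>>> step_arm(
  moves=[
    {"rx": 0, "ry": 0, "rz": 0, "dx": 0, "dy": 0, "dz": 0, "gripper": -0.6},
    {"rx": 0, "ry": 0, "rz": 0, "dx": 0, "dy": 0, "dz": 0, "gripper": -0.3},
    {"rx": 0, "ry": 0, "rz": 0, "dx": 0, "dy": 0, "dz": 0, "gripper": 0},
    {"rx": 0, "ry": 0, "rz": 0, "dx": 0, "dy": 0, "dz": 0, "gripper": 0},
    {"rx": 0, "ry": 0, "rz": 0, "dx": 0, "dy": 0, "dz": 0, "gripper": 0},
  ],
)

```text
clock: 13.1
tcp_pos: [0.6137, -0.0829, 0.0538]
orientation: [1.944, 2.468, 0.0]
contact_force: [-1.1, -0.6, -0.6]
grip_width: 0.0425
gripper_force: 0.0
```

```bash
python3 - <<'E'
from h import *
st([.5201,-.1051,.053])
o=r.get_obs();th=np.radians(13.4);X=np.array([np.cos(th),np.sin(th),0])
c=r.camera_info("wrist");f=r.grab_frame("wrist");cv2.imwrite("pics/w6.png",f)
m=mask(f,(0,150,70),(8,255,255));n,l,s,ce=cv2.connectedComponentsWithStats(m)
for i in range(1,n):
    if s[i,4]>300: print(s[i],ce[i])
E
```

```text
t 13.1 tcp [ 0.6137 -0.0829  0.0538] F [-1.1 -0.6 -0.6] w 0.0425 0.0
shift [  0.4 -96.2   0.8] turn [0.  0.  0.1] F tool [-0.3 -1.2  0.6]
[ 295  243   46  188 6388] [317.28052599 337.1884784 ]
```

>>> step_arm(
  moves=[
    {"rx": 0, "ry": 0, "rz": 0, "dx": 0, "dy": 0, "dz": -10, "gripper": 0},
    {"rx": 0, "ry": 0, "rz": 0, "dx": 0, "dy": 0, "dz": -20, "gripper": 0},
    {"rx": 0, "ry": 0, "rz": 0, "dx": 0, "dy": 0, "dz": -40, "gripper": 0},
    {"rx": 0, "ry": 0, "rz": 0, "dx": 0, "dy": 0, "dz": -40, "gripper": 0},
    {"rx": 0, "ry": 0, "rz": 0, "dx": 0, "dy": 0, "dz": -40, "gripper": 0},
    {"rx": 0, "ry": 0, "rz": 0, "dx": 0, "dy": -50, "dz": -30, "gripper": 0},
    {"rx": 0, "ry": 0, "rz": 0, "dx": 0, "dy": -30, "dz": 0, "gripper": 0},
    {"rx": 0, "ry": 0, "rz": 0, "dx": 0, "dy": 0, "dz": 0, "gripper": 0},
  ],
)

```text
clock: 14.15
tcp_pos: [0.534, -0.1028, 0.2356]
orientation: [1.947, 2.465, 0.003]
contact_force: [0.4, 0.7, 0.0]
grip_width: 0.0427
gripper_force: 0.0
```

```bash
python3 - <<'E'
from h import *
st([.5201,-.1051,.053])
c=r.camera_info("wrist");f=r.grab_frame("wrist")
m=mask(f,(0,150,70),(8,255,255));n,l,s,ce=cv2.connectedComponentsWithStats(m)
for i in range(1,n):
    if s[i,4]>300: print(s[i],ce[i],onz("wrist",ce[i],.05,c))
a=r.grab_frame("scene")
m=mask(a,(0,150,90),(8,255,255));m[:,:300]=0;m[:,430:]=0;m[:250]=0
n,l,s,ce=cv2.connectedComponentsWithStats(m)
for i in range(1,n):
    if s[i,4]>40: print("scene",s[i],ce[i],onz("scene",ce[i],.05))
cv2.imwrite("pics/w7.png",np.hstack([cv2.resize(f[60:310,280:600],(450,352)),cv2.resize(a[210:330,310:420],(350,352),interpolation=2)]))
E
```

```text
t 14.15 tcp [ 0.534  -0.1028  0.2356] F [0.4 0.7 0. ] w 0.0427 0.0
shift [  0.8 -14.4 182.6] turn [ 0.1 -0.1 -0. ] F tool [ 0.6  0.5 -0. ]
[317   1  88  27 682] [358.85923754  18.4398827 ] [[0.52725166 0.0382675  0.05      ]]
[ 409  164   26   91 1387] [423.12400865 209.89113194] [[ 0.61236808 -0.08043939  0.05      ]]
[338 352  20  47 444] [347.67342342 367.13063063] [[ 0.59078985 -0.23786527  0.05      ]]
scene [356 271  37  16 228] [374.31578947 277.98684211] [[ 0.6101755  -0.08216975  0.05      ]]
```

View pics/w7.png

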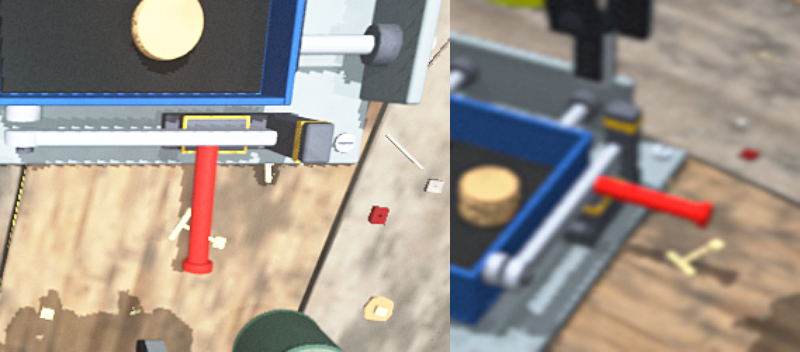

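The rod is 96 mm further in. Both cameras put it at its level height (z = 50 mm), so the bar is seated, and the tray is holding against the buffer. The bottle hasn't moved.

```bash
python3 -c "
from bench import r
print(r.hand_in())"
```

```text
the job is handed in; nothing more can be done
None
```

I locked the tray in its dock and handed the job in: the bar is down in the keeper's notch, the tray held by itself after I let go, and the highest force reading between moves was about 9 N. The judge's verdict was not shown.

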